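# Put the red sweet tin away in the sliding-cover counter case

### The job

Slide the yellow cover of the wooden counter case all the way back, set the red tin of sweets down flat and upright on the case's floor without dropping it, then slide the cover fully shut over it. Leave the green and blue tins where they are, and do not knock over the sweet jar or the mug.

Things in the scene. Friction and masses are not known exactly. Their poses are not given: they have to be found in the camera images.
- case: Open wooden case fixed to the counter, 220 mm long (its x, pointing away from the robot), 160 mm wide (its y), 73 mm high, turned by its yaw. Origin: centre of its underside, on the counter; z up. Walls and floor are 8 mm thick. Side walls are 73 mm high, near end wall (-x) 70 mm, far end wall 56 mm (the cover slides out above it).
- case_floor (a point): Centre of the case's inside floor (204 x 144 mm), 8 mm above the counter; axes as the case's. Lips along the side walls overhang inward by 4 mm, leaving 136 mm between them. The cover's underside is 58 mm above the counter, so a 40 mm high tin standing flat fits below. With the cover fully back, the inside is uncovered from x = -102 to x = +70 mm.
- cover (a joint): How far the yellow cover is open, m: 0 = fully shut, on its near stop; 0.17 = fully back, on its far stop. It opens along the case's +x and overhangs the far end. May start up to 30 mm open. A flat plate 208 x 144 x 6 mm, its top 64 mm above the counter. Slides stiffly (2.5 N friction, damping 8 N per m/s), stays where left, cannot be lifted off.
- cover_ridge (a point): Centre of the black ridge across the yellow cover, made for pushing with a finger: 12 mm thick along the case's x, 90 mm long along its y, from 64 to 90 mm above the counter (this point at 77 mm). With the cover shut it lies at x = -85 mm, y = 0 in the case's frame; it moves with the cover.
- red_tin: The red tin itself; the origin is the centre of its underside, axes as for red_tin_center.
- red_tin_center (a point): The red tin of sweets, a closed rigid box 110 mm long (its x), 44 mm wide (its y), 40 mm high, with a thin bright band round it and a pale patch on top, 105 to 210 g. It lies flat on the counter, x roughly away from the robot. This point is its centre, half-way up (20 mm above its underside); z is up.
- green_tin_center (a point): The green tin of sweets, a closed rigid box 110 mm long (its x), 44 mm wide (its y), 40 mm high, with a thin bright band round it and a pale patch on top, 105 to 210 g. It lies flat on the counter, x roughly away from the robot. This point is its centre, half-way up (20 mm above its underside); z is up. A bystander.
- blue_tin_center (a point): The blue tin of sweets, a closed rigid box 110 mm long (its x), 44 mm wide (its y), 40 mm high, with a thin bright band round it and a pale patch on top, 105 to 210 g. It lies flat on the counter, x roughly away from the robot. This point is its centre, half-way up (20 mm above its underside); z is up. A bystander.
- sweet_jar: Amber sweet jar with red cap, 90 mm across, 130 mm high, to the right of the case; origin at the centre of its underside, z up. A bystander.
- mug: White mug, 80 mm across, 90 mm high, to the left of the tins; origin at the centre of its underside, z up. A bystander.

How it is judged (in metres and radians):
On the way, in this order (a step that is already met when the one before it is completed fails the run):
1. the cover is slid back to at least 145 mm open (value of joint cover above 0.145 m), for 0.2 s.
2. the red tin lies flat on the case's floor, let go (x of red_tin_center in the frame of case between -0.102 and 0.102 m and y of red_tin_center in the frame of case between -0.072 and 0.072 m and z of red_tin_center in the frame of case below 0.033 m and angle between red_tin_center's own z axis and vertical below 0.15 rad and linear speed of red_tin below 0.02 m/s and contact force between the fingers and red_tin below 0.1 N), for 0.2 s.
At the end, for the whole second after the job is handed in: The red tin is inside the case, upright and flat on its floor (centre within the inner walls, at most 33 mm above the counter, tilted less than 0.15 rad), at rest and released; the cover is shut to within 6 mm of its stop and still; the jar and the mug stand upright (tilt under 0.2 rad) (all of step 2 and value of joint cover below 0.006 m and velocity of joint cover below 0.01 m/s and angle between each of sweet_jar, mug's own z axis and vertical below 0.2 rad); the robot touches nothing.
It fails at once if the green or blue tin is moved by more than 30 mm (distance of any of green_tin_center, blue_tin_center from where it was at the start of the episode above 0.03 m).
It fails at once if the sweet jar or the mug is knocked over (tilted by more than 0.5 rad) (angle between any of sweet_jar, mug's own z axis and vertical above 0.5 rad).
It fails at once if the red tin is dropped: it moves faster than 0.75 m/s while no finger touches it (a fall of about 30 mm) (linear speed of red_tin above 0.75 m/s and contact force between the fingers and red_tin below 0.1 N).
It also fails if it takes over 70 s, if anything falls off the work surface, if the arm or the gripper's body presses on something with over 40 N, if the wrist force passes 120 N, or if a joint passes its speed limit or range.

### The arm

A 6-joint arm with a two-finger parallel gripper is mounted at the origin on the work surface. World frame = base frame: x ahead of the robot, y to its left, z up, the work surface at z = 0. Lengths are in m, angles in degrees, forces in N, time in s.
With the tool pointing down it reaches from about 0.4 to 0.825 m from the base axis. Payload 7 kg.
Tool frame: the origin (TCP) lies at the very end of the fingers, on their centre line; the grasp point (between the pads) lies 19 mm behind it (grasp_offset is the x of the grasp point in the tool frame, in m); x points along the fingers, y is the direction in which the jaws open and shut, and the axes are right-handed (so a half turn about x gives the same grasp; the last joint's range is limited). The gripper opens to 88 mm and grips with 3 to 60 N. Pads are 19 mm wide; open, the fingers measure 130 mm over their backs; the gripper's body (78 mm by 193 mm) begins 47 mm behind the grasp point.
Start: joints at [80.449, 20.546, 0.682, 0, -70.136, -16.507], TCP at [0.297, 0.606, 0.227] pointing down, gripper open.
Joint ranges: [-176.03, 176.03], [-82.01, 121.73], [-58.28, 71.71], [-173.87, 95.51], [-174.79, -0.11], [-173.66, 173.66]. Speed limits (degrees/s): [136.94, 136.94, 172.46, 180, 180, 180].

### API

Orientations are given as [roll, pitch, yaw] about the fixed x, y, z axes, in that order (R = Rz(yaw) Ry(pitch) Rx(roll)).
In Python, from plant import get_obs, snapshot, close_job, grasp_offset gives the robot as it stands.
- The arm moves only by the tool carry_out, never from a script. Its argument "series" is a list that holds one entry, the list of rows, each a list of 6 numbers: the shift along the tool's x, y, z in mm, then the turn, a rotation vector about the tool's x, y, z in degrees. A call has 1 to 10 rows; each row is the pose to reach, as a shift and turn from the pose commanded when the call began, along the tool's axes at that moment; what a row does not reach only later rows make up. A row lasts 1/8 s, in which the tool goes at most 62.5 mm and 10.7 degrees, less where a joint would pass 70% of its speed; a pose out of reach is approached as far as the arm can. A call with a gripper value outside its range is refused whole. "hand" is the gripper's target within -1 to 1 (shut at 1, half-way at 0, fully open at -1), set as the call begins (left out, the last holds). The fingers move at their own pace and stop on an object; the grip force is fixed at half the most. Time passes only in rows, so rows that repeat a pose let the fingers close. It gives the time, the measured TCP pose, the force and the opening at its end, in the units of the state.
- get_obs(): the state, without advancing time (a new reading comes with each control period).
- snapshot(name): name is "side" or "top" or "wrist"; returns a dict with "color" (400x640x3 uint8, red, green, blue), "fx", "fy", "cx", "cy" (pixels), "eye" and "attitude" of the camera in the world. Camera axes: x right, y down, z forward; pixel columns grow to the right and rows downward; lengths in m; the calibration is good to about 2 mm. A picture is of the moment at which its call begins. There is no depth.
- close_job(): hands the job in, once; it reports no verdict.
The state is a dict: "clock": time; "joint_pos": joint angles; "qvel": joint speeds; "tau": joint torques, N m; "tool_pos": TCP position; "orientation": TCP orientation; "force": force on the tool from outside, world axes, zero at the start; "moment": the same for the moment, N m; "opening": finger opening in m.
Only numpy, scipy, OpenCV 4.12 (cv2) and the standard library are available. Lean on these libraries where they do the work, as an engineer would, in place of code of your own. Each camera call takes 0.05 s, during which the arm holds its last target.

## Working session

There is one attempt and no reset: what is moved stays moved. The work goes in short steps, Python scripts to look and compute and a tool call to move; the robot and the scene stay as the last step left them, time stands still between calls to the robot, and variables do not carry over. Pictures are saved under pics/ and viewed, and the job is handed in when it is done.

Besides the shell and the picture viewer there is one more tool, called after "Emit:" in YAML: its name, and indented under it one key for each argument. carry_out: Moves the arm, as the interface text tells. Its arguments: {"type":"object","properties":{"series":{"type":"array","items":{"type":"array","items":{"type":"array","items":{"type":"number"}}}},"hand":{"type":"number"}},"required":["series"]}

```bash
mkdir -p pics; ls; python3 - <<'E'
from plant import *
import cv2,pickle
print(get_obs(),grasp_offset)
for n in("top","side","wrist"):
    s=snapshot(n); cv2.imwrite(f"pics/{n}0.png",s["color"][:,:,::-1]); pickle.dump(s,open(f"pics/{n}0.pkl","wb"))
    print(n,{k:v for k,v in s.items() if k!="color"})
E
```

```text
pics
{'clock': 0.0, 'joint_pos': array([ 8.04483240e+01,  2.05896474e+01,  6.36163872e-01, -2.09196688e-02,
       -7.01355523e+01, -1.65054177e+01]), 'qvel': array([-0.13659831, -0.07738544, -0.02251152,  0.03297348,  0.06180748,
        0.05755419]), 'tau': array([ 2.79076034e-03, -5.82726574e+01,  2.93047732e+01,  6.99658647e+00,
        6.97416253e-03, -1.46059956e-04]), 'tool_pos': array([0.29632857, 0.60595375, 0.2256585 ]), 'orientation': array([  94.05154116,   89.90881735, -112.01267633]), 'force': array([-0.54875058,  0.83582747, -0.28014749]), 'moment': array([ 0.00207299,  0.00511725, -0.0184841 ]), 'opening': 0.08806184539612974} -0.0188
top {'fx': 362.76316591716017, 'fy': 362.76316591716017, 'cx': 318.3171678961886, 'cy': 204.89191450650355, 'eye': array([ 0.3877    , -0.0565137 ,  1.18393241]), 'attitude': array([-172.46562457,    1.27973098,  -89.81510576])}
side {'fx': 513.9268389185812, 'fy': 513.9268389185812, 'cx': 311.5834831977288, 'cy': 203.0099593591114, 'eye': array([ 0.14694701, -0.92901579,  1.0944172 ]), 'attitude': array([-136.48650885,   -0.53525022,  -22.36887391])}
wrist {'fx': 291.47419964791237, 'fy': 291.47419964791237, 'cx': 316.0002954720782, 'cy': 200.7786833202941, 'eye': array([0.35716648, 0.57608166, 0.38383592]), 'attitude': array([ 1.65175189e+02, -1.57069029e-02, -1.16087833e+02])}
```

View pics/top0.png

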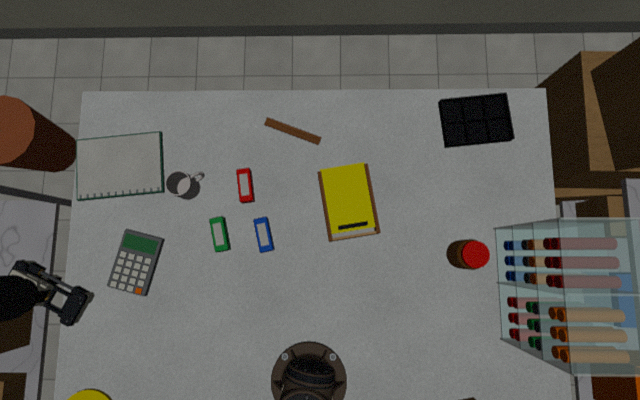

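View pics/side0.png

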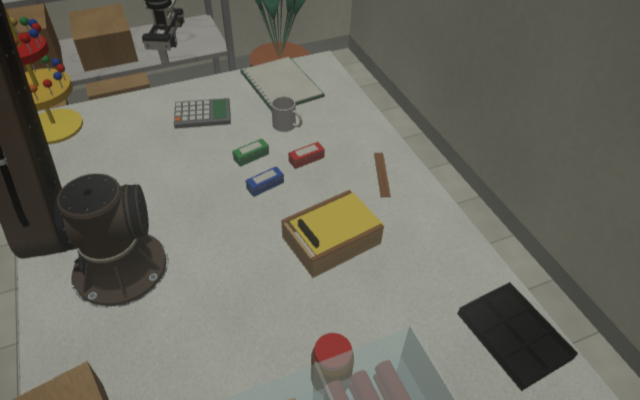

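View pics/wrist0.png

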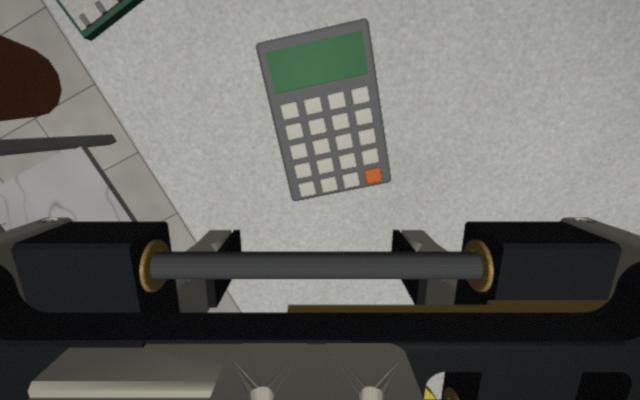

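The top view shows the case at about (348,202), its cover slightly open with the ridge at (352,226). The red tin is at (245,185), green at (220,234), blue at (263,235), the mug at (183,185) and the jar cap at (475,255).

```bash
cat > h.py <<'E'
import numpy as np,cv2,pickle
from scipy.spatial.transform import Rotation as R
def cast(s,px,z):
    px=np.atleast_2d(np.asarray(px,float))
    d=np.c_[(px[:,0]-s["cx"])/s["fx"],(px[:,1]-s["cy"])/s["fy"],np.ones(len(px))]
    w=R.from_euler("xyz",s["attitude"],degrees=True).apply(d)
    e=np.asarray(s["eye"]); t=(z-e[2])/w[:,2]
    return e+w*t[:,None]
def hsvm(s,lo,hi):
    return cv2.inRange(cv2.cvtColor(s["color"],cv2.COLOR_RGB2HSV),np.array(lo),np.array(hi))
def big(m,roi=None):
    if roi is not None:
        k=np.zeros_like(m);x0,x1,y0,y1=roi;k[y0:y1,x0:x1]=1;m=m*k
    c,_=cv2.findContours(m,cv2.RETR_EXTERNAL,cv2.CHAIN_APPROX_NONE)
    return max(c,key=cv2.contourArea).reshape(-1,2)
def rect(s,c,z):
    p=cast(s,c,z)[:,:2]
    (cx,cy),(w,h),a=cv2.minAreaRect((p*1000).astype(np.float32))
    if w<h: w,h,a=h,w,a+90
    a=(a+90)%180-90
    return np.round([cx,cy,w,h,a],1)
E
python3 - <<'E'
from h import *
for n,rois in(("top",dict(red=(230,262,160,210),green=(205,235,210,257),blue=(248,280,210,257),yellow=(310,390,150,250),ridge=(330,375,210,238))),("side",dict(red=(285,330,140,170),green=(228,275,135,168),blue=(242,290,165,198),yellow=(280,385,185,260),ridge=(295,322,215,250)))):
    s=pickle.load(open(f"pics/{n}0.pkl","rb"))
    M=dict(red=hsvm(s,(0,120,60),(8,255,255))|hsvm(s,(172,120,60),(180,255,255)),green=hsvm(s,(45,100,40),(80,255,255)),blue=hsvm(s,(100,100,40),(130,255,255)),yellow=hsvm(s,(25,150,80),(33,255,255)),ridge=hsvm(s,(0,0,0),(180,255,50)))
    for k,r in rois.items():
        c=big(M[k],r); z=dict(yellow=.064,ridge=.09).get(k,.04)
        print(n,k,cv2.boundingRect(c),rect(s,c,z))
    im=s["color"][:,:,::-1]
    cr=im[140:260,200:390] if n=="top" else im[135:280,225:390]
    cv2.imwrite(f"pics/{n}_crop.png",cv2.resize(cr,None,fx=4,fy=4,interpolation=cv2.INTER_NEAREST))
E
```

```text
top red (236, 168, 17, 35) [604.2 208.4 109.2  42.8   8.1]
top green (210, 217, 19, 35) [446.5 285.7 106.8  44.3  14.2]
top blue (254, 217, 20, 36) [445.7 143.6 107.5  45.1  12.8]
top yellow (320, 163, 55, 71) [ 558.6 -121.1  207.4  138.8    9.5]
top ridge (339, 222, 28, 7) [ 471.  -134.9   83.3    9.4  -80.9]
side red (289, 143, 35, 18) [606.1 204.9 107.9  44.3   7.2]
side green (234, 140, 33, 18) [448.3 283.4 104.   36.9  12.4]
side blue (247, 167, 36, 22) [446.6 141.8 106.7  42.6  12.2]Traceback (most recent call last):
  File "<stdin>", line 6, in <module>
  File "h.py", line 15, in big
    return max(c,key=cv2.contourArea).reshape(-1,2)
           ~~~^^^^^^^^^^^^^^^^^^^^^^^
ValueError: max() iterable argument is empty
```

View pics/top_crop.png

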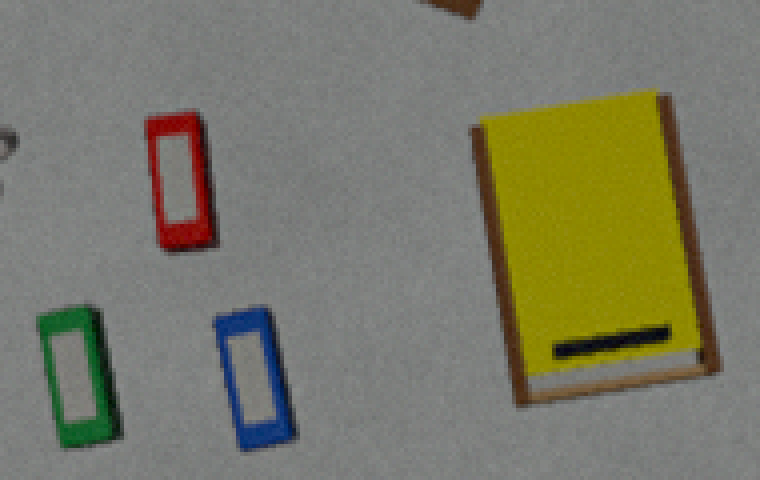

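```bash
python3 - <<'E'
from h import *
s=pickle.load(open("pics/top0.pkl","rb"))
P=cast(s,np.array([(520,405),(720,372),(472,127),(668,95)])/4+[200-.4,140-.4],.073)[:,:2]*1000
print(P.round(1), P.mean(0), np.linalg.norm(P[0]-P[1]),np.linalg.norm(P[2]-P[3]),np.linalg.norm(P[0]-P[2]),np.linalg.norm(P[1]-P[3]))
f=P[2]+P[3]-P[0]-P[1];l=P[0]+P[2]-P[1]-P[3]
yaw=np.degrees(np.arctan2(f[1],f[0]));print(yaw,np.degrees(np.arctan2(l[1],l[0]))-90)
rc=np.array([471,-134.9])-P.mean(0);c=np.radians(9.3)
print("ridge in case",rc@[np.cos(c),np.sin(c)],rc@[-np.sin(c),np.cos(c)])
# wood
w=hsvm(s,(5,60,30),(24,255,200))|hsvm(s,(24,100,80),(33,255,255))
print(rect(s,big(w,(305,395,150,250)),.073))
s=pickle.load(open("pics/side0.pkl","rb"))
im=s["color"][:,:,::-1][135:280,225:390]
cv2.imwrite("pics/side_crop.png",cv2.resize(im,None,fx=4,fy=4,interpolation=cv2.INTER_NEAREST))
hs=cv2.cvtColor(s["color"],cv2.COLOR_RGB2HSV); print(hs[215,345],s["color"][233,308])
# jar, mug
for px,z in(((333,347),.13),):print("jar side",cast(s,px,z))
t=pickle.load(open("pics/top0.pkl","rb"))
print("jar",cast(t,(475,255),.13),"mug",cast(t,(183,185),.09))
E
```

```text
[[ 424.1  -66. ]
 [ 449.5 -218.3]
 [ 640.4  -28.6]
 [ 665.7 -181.9]] [ 544.9133724  -123.69321507] 154.43230231233542 155.29219575217053 219.574516110956 219.28212456570242
9.678667565644165 9.417926823238474
ridge in case -74.7528933442811 0.8852036367610153
[ 547.7 -122.6  226.6  160.3    9.5]
[ 25 145 163] [50 48 40]
jar side [[ 0.38988806 -0.47744171  0.13      ]]
jar [[ 0.38305069 -0.47987572  0.13      ]] mug [[0.59424945 0.38695907 0.09      ]]
```

```bash
ls pics
```

```text
side0.pkl
side0.png
side_crop.png
top0.pkl
top0.png
top_crop.png
wrist0.pkl
wrist0.png
```

View pics/side_crop.png

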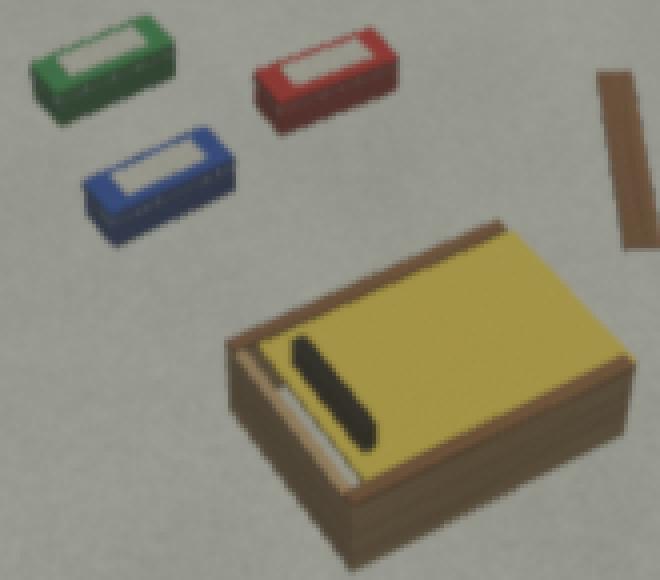

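```bash
cat >> h.py <<'E'
CASE=np.array([.546,-.123]);CY=9.5
def toW(x,y,z):
    c=np.radians(CY);return np.r_[CASE+[x*np.cos(c)-y*np.sin(c),x*np.sin(c)+y*np.cos(c)],z]
def toC(p):
    c=np.radians(CY);d=np.asarray(p)[:2]-CASE;return np.array([d@[np.cos(c),np.sin(c)],d@[-np.sin(c),np.cos(c)]])
def down(yaw): # tool x down, y = horizontal dir yaw+90
    a=np.radians(yaw);return R.from_matrix(np.array([[0,-np.sin(a),np.cos(a)],[0,np.cos(a),np.sin(a)],[-1,0,0]]))
def delta(o,p,yaw):
    r=R.from_euler("xyz",o["orientation"],degrees=True)
    return (r.inv().apply(p-o["tool_pos"])*1000).round(1),np.degrees((r.inv()*down(yaw)).as_rotvec()).round(2)
E
python3 - <<'E'
from h import *
from plant import *
o=get_obs()
print(R.from_euler("xyz",o["orientation"],degrees=True).as_matrix().round(3))
t=toW(-.108,0,.22);print(t,delta(o,t,CY),delta(o,t,CY+180))
E
```

```text
[[-0.    -0.439 -0.898]
 [-0.001 -0.898  0.439]
 [-1.     0.001 -0.   ]]
[ 0.43948116 -0.14082514  0.22      ] (array([   6.7,  608.1, -456.7]), array([ 1.4444e+02, -1.0000e-01, -2.0000e-02])) (array([   6.7,  608.1, -456.7]), array([-3.556e+01,  1.000e-02, -8.000e-02]))
```

Emit:
carry_out:
  series:
    - [[2,45,-34,-2.7,0,0],[4,90,-68,-5.4,0,0],[6,135,-102,-8,0,0],[6,180,-136,-10.7,0,0],[6,225,-170,-13.3,0,0],[6,270,-204,-16,0,0],[6,315,-238,-18.7,0,0],[6,360,-272,-21.3,0,0],[6,405,-306,-24,0,0],[6,450,-340,-26.6,0,0]]
  hand: 1

```text
clock: 1.4
tool_pos: [0.4042, 0.051, 0.2208]
orientation: [-144.5, 89.9, 36.2]
force: [1.3, -0.3, -0.3]
opening: 0.0005
```

```bash
python3 - <<'E'
from h import *
from plant import *
o=get_obs();print(o["joint_pos"],o["opening"],o["force"])
t=toW(-.108,0,.15);print(delta(o,t,CY+180))
E
```

```text
[ 3.52836578e+01 -5.71520412e+00 -3.10703096e+01 -9.81134265e-04
 -6.45898136e+01  5.53835181e+01] 0.00046307658438269565 [ 1.34597658 -0.29409543 -0.31134441]
(array([ 70.8, 192.3, -33. ]), array([-8.83, -0.05,  0.03]))
```

Emit:
carry_out:
  series:
    - [[10,48,-8,-2.2,0,0],[20,96,-16,-4.4,0,0],[35,144,-25,-6.6,0,0],[55,192,-33,-8.8,0,0],[70,192,-33,-8.8,0,0],[70,192,-33,-8.8,0,0],[70,192,-33,-8.8,0,0]]

```text
clock: 2.28
tool_pos: [0.4394, -0.1386, 0.1511]
orientation: [156.7, 90.0, -13.9]
force: [-0.2, -0.5, 1.3]
opening: 0.0006
```

```bash
python3 - <<'E'
from h import *
from plant import *
o=get_obs();print(o["joint_pos"],o["opening"],o["force"],o["tool_pos"])
t=toW(-.108,0,.076);print(delta(o,t,CY+180))
s=snapshot("wrist");cv2.imwrite("pics/w1.png",s["color"][:,:,::-1])
E
```

```text
[ 7.10086691e+00  3.97052457e+00 -3.16212785e+01  1.54437665e-02
 -5.43754887e+01  9.22765087e+01] 0.0006248431062015469 [-0.17953821 -0.47864803  1.29979055] [ 0.43940176 -0.13862879  0.15113888]
(array([75.1,  2.2,  0.3]), array([-0.11, -0.03, -0.01]))
```

View pics/w1.png

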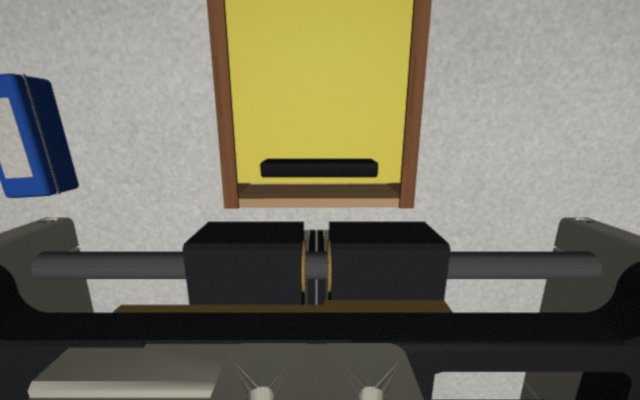

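Emit:
carry_out:
  series:
    - [[30,2,0,0,0,0],[60,2,0,0,0,0],[75,2,0,0,0,0],[75,2,0,0,0,0],[75,2,-12,0,0,0],[75,2,-28,0,0,0],[75,2,-46,0,0,0],[75,2,-64,0,0,0]]

```text
clock: 3.32
tool_pos: [0.5038, -0.1303, 0.0757]
orientation: [8.7, 90.0, -162.0]
force: [-3.2, 0.1, 2.2]
opening: 0.0006
```

```bash
python3 - <<'E'
from h import *
from plant import *
o=get_obs();print(o["force"],o["tool_pos"],toC(o["tool_pos"]))
t=toW(.072,0,.076);print(delta(o,t,CY+180))
E
```

```text
[-3.17812296  0.09526324  2.16950759] [ 0.50382083 -0.1303334   0.07568005] [-0.04281107 -0.00027126]
(array([  -0.4,   -0.6, -114.8]), array([-0.15,  0.02, -0.  ]))
```

Emit:
carry_out:
  series:
    - [[0,0,-18,0,0,0],[0,0,-36,0,0,0],[0,0,-54,0,0,0],[0,0,-72,0,0,0],[0,0,-88,0,0,0],[0,0,-98,0,0,0],[0,0,-106,0,0,0],[0,0,-111,0,0,0],[0,0,-113,0,0,0],[0,0,-113,0,0,0]]

```text
clock: 4.58
tool_pos: [0.6142, -0.1121, 0.0756]
orientation: [179.8, 90.0, 9.2]
force: [-0.9, -0.2, -1.2]
opening: 0.0007
```

```bash
python3 - <<'E'
from h import *
from plant import *
o=get_obs();print(o["force"],o["tool_pos"],toC(o["tool_pos"]))
s=snapshot("side");cv2.imwrite("pics/s2.png",s["color"][:,:,::-1])
E
```

```text
[-0.87638188 -0.20523145 -1.15008497] [ 0.61424862 -0.11212632  0.07555604] [ 0.06910731 -0.00053972]
```

View pics/s2.png

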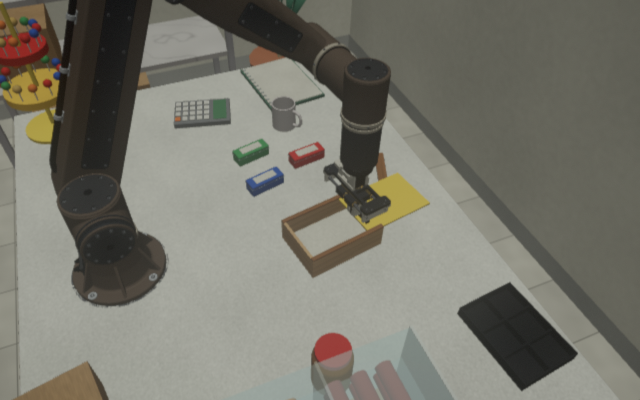

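Emit:
carry_out:
  series:
    - [[0,0,-3,0,0,0],[0,0,-5,0,0,0],[0,0,-5,0,0,0],[0,0,-5,0,0,0]]

```text
clock: 5.12
tool_pos: [0.6151, -0.1121, 0.0754]
orientation: [-4.5, 89.6, -175.2]
force: [-13.7, 0.0, 9.4]
opening: 0.0004
```

Emit:
carry_out:
  series:
    - [[0,0,8,0,0,0],[-30,0,12,0,0,0],[-80,0,12,0,0,0],[-130,-20,12,0,0,0],[-130,-70,12,0,0,0],[-130,-120,20,0,0,0],[-130,-120,20,0,0,0]]
  hand: 1

```text
clock: 6.0
tool_pos: [0.5799, 0.0066, 0.2066]
orientation: [-167.6, 89.8, 21.9]
force: [0.6, -0.8, 0.3]
opening: 0.0004
```

```bash
python3 - <<'E'
from h import *
from plant import *
o=get_obs();print(o["force"],o["tool_pos"])
t=np.array([.605,.207,.15]);print(delta(o,t,187.6))
s=snapshot("top");pickle.dump(s,open("pics/top3.pkl","wb"));cv2.imwrite("pics/t3.png",s["color"][:,:,::-1])
s=snapshot("wrist");cv2.imwrite("pics/w3.png",s["color"][:,:,::-1])
E
```

```text
[ 0.59849883 -0.76604092  0.29519007] [0.57992907 0.00663853 0.20661839]
(array([  56.9, -193.4,  -57.8]), array([ 1.95, -0.18,  0.04]))
```

View pics/t3.png

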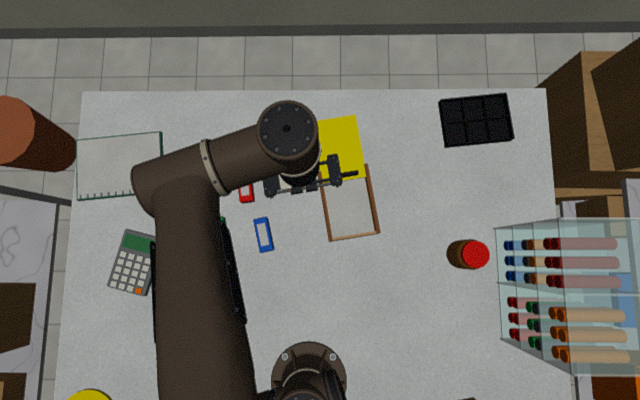

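View pics/w3.png

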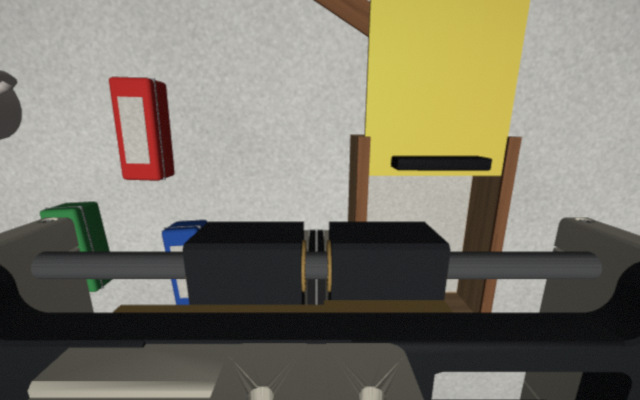

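Emit:
carry_out:
  series:
    - [[0,-48,-15,0.5,0,0],[0,-96,-30,1,0,0],[10,-144,-44,1.5,0,0],[25,-180,-54,2,0,0],[40,-193,-58,2,0,0],[55,-193,-58,2,0,0],[55,-193,-58,2,0,0]]
  hand: -1

```text
clock: 6.98
tool_pos: [0.605, 0.2018, 0.1489]
orientation: [24.7, 89.8, -148.0]
force: [-0.3, -0.4, 0.6]
opening: 0.0646
```

```bash
python3 - <<'E'
from h import *
from plant import *
o=get_obs();print(o["force"],o["tool_pos"],o["opening"])
t=np.array([.605,.207,.01]);print(delta(o,t,187.6))
for n in("wrist","side"):
    s=snapshot(n);cv2.imwrite(f"pics/{n}4.png",s["color"][:,:,::-1]);pickle.dump(s,open(f"pics/{n}4.pkl","wb"))
E
```

```text
[-0.32801685 -0.37087252  0.56531119] [0.60504389 0.20183724 0.14891786] 0.06464676676089477
(array([138.9,  -5.3,  -1. ]), array([-0.33,  0.16, -0.07]))
```

View pics/wrist4.png

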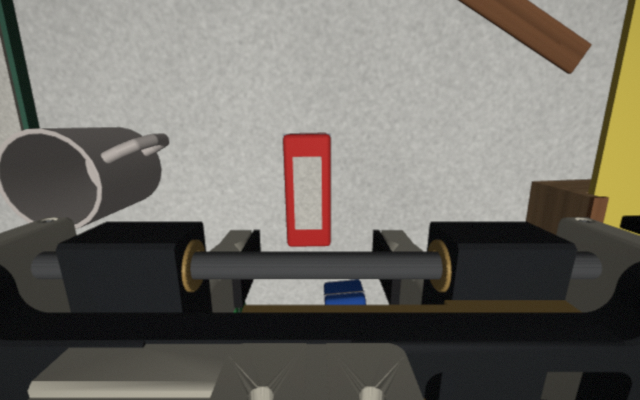

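View pics/side4.png

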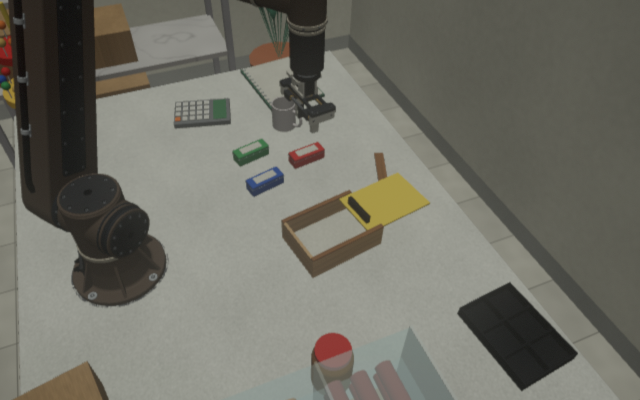

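```bash
python3 - <<'E'
from h import *
from plant import *
s=pickle.load(open("pics/wrist4.pkl","rb"))
M=hsvm(s,(0,120,60),(8,255,255))|hsvm(s,(172,120,60),(180,255,255))
c=big(M,(270,345,125,255));print(cv2.boundingRect(c),rect(s,c,.04))
print("handle",cast(s,(168,142),.06),cast(s,(168,142),.03))
s=pickle.load(open("pics/top0.pkl","rb"));print("handle top",cast(s,(205,175),.05))
E
```

```text
(283, 134, 47, 112) [609.1 211.2 107.3  41.4   7.9]
handle [[0.64191123 0.33095686 0.06      ]] [[0.63818397 0.34559117 0.03      ]]
handle top [[0.63436409 0.3336169  0.05      ]]
```

Emit:
carry_out:
  series:
    - [[30,-6,-3,0,0,0],[60,-6,-3,0,0,0],[85,-6,-3,0,0,0],[85,-6,-3,0,0,0],[85,-6,-3,0,0,0],[85,-6,-3,0,0,0]]
  hand: -1

```text
clock: 7.82
tool_pos: [0.6088, 0.2103, 0.0673]
orientation: [-156.5, 89.8, 30.9]
force: [-0.6, 1.0, 0.1]
opening: 0.0875
```

```bash
python3 - <<'E'
from h import *
from plant import *
o=get_obs();print(o["force"],o["tool_pos"],o["opening"])
t=np.array([.607,.209,.01]);print(delta(o,t,187.8))
for n in("wrist",):
    s=snapshot(n);cv2.imwrite(f"pics/{n}5.png",s["color"][:,:,::-1])
E
```

```text
[-0.63789917  0.99424264  0.05293722] [0.60883084 0.21030167 0.06732219] 0.087512079844511
(array([57.3,  1.1,  2.1]), array([-0.46, -0.14,  0.06]))
```

View pics/wrist5.png

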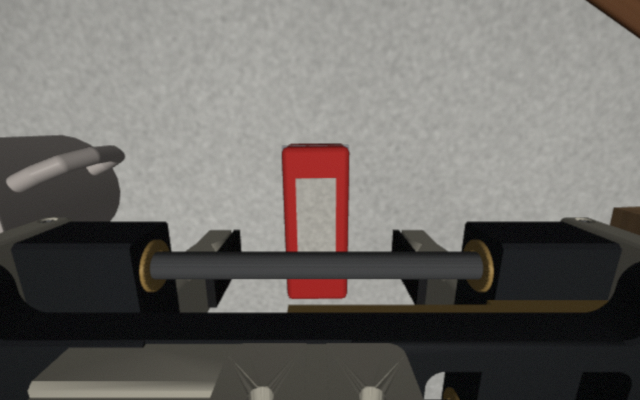

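Emit:
carry_out:
  series:
    - [[15,0,1,0,0,0],[30,0,2,0,0,0],[45,0,2,0,0,0],[57,0,2,0,0,0],[57,0,2,0,0,0],[57,0,2,0,0,0]]
  hand: -1

```text
clock: 8.62
tool_pos: [0.6062, 0.2099, 0.0087]
orientation: [170.2, 90.0, -2.4]
force: [0.2, -0.2, 0.4]
opening: 0.0875
```

Emit:
carry_out:
  series:
    - [[0,0,0,0,0,0],[0,0,0,0,0,0],[0,0,0,0,0,0],[0,0,0,0,0,0],[0,0,0,0,0,0],[0,0,0,0,0,0],[0,0,0,0,0,0]]
  hand: 1

```text
clock: 9.5
tool_pos: [0.6059, 0.2098, 0.0086]
orientation: [-128.6, 90.0, 58.7]
force: [-0.7, 0.0, 1.6]
opening: 0.044
```

Emit:
carry_out:
  series:
    - [[-8,0,0,0,0,0],[-22,0,0,0,0,0],[-42,0,0,0,0,0],[-62,0,0,0,0,0],[-82,0,0,0,0,0],[-102,0,0,0,0,0],[-120,0,0,0,0,0],[-130,0,0,0,0,0],[-130,0,0,0,0,0]]

```text
clock: 10.62
tool_pos: [0.6062, 0.2099, 0.1394]
orientation: [-150.8, 89.9, 36.5]
force: [0.1, -0.4, -1.4]
opening: 0.0437
```

```bash
python3 - <<'E'
from h import *
from plant import *
o=get_obs();print(o["force"],o["tool_pos"],o["opening"])
t=toW(-.018,0,.14);print(delta(o,t,189.5))
for n in("wrist","side"):
    s=snapshot(n);cv2.imwrite(f"pics/{n}6.png",s["color"][:,:,::-1]);pickle.dump(s,open(f"pics/{n}6.pkl","wb"))
    if n=="wrist":
        M=hsvm(s,(0,120,60),(8,255,255))|hsvm(s,(172,120,60),(180,255,255)); c=big(M)
        print(cv2.boundingRect(c)); print(cast(s,[(317,c[:,1].min())],o["tool_pos"][2]+.031))
E
```

```text
[ 0.13762176 -0.3537107  -1.35878276] [0.60621833 0.2099374  0.1394287 ] 0.0436842638212889
(array([ -1. , 323.2, 120.2]), array([-2.16, -0.07,  0.04]))
(267, 148, 97, 104)
[[0.66335142 0.21702265 0.1704287 ]]
```

View pics/wrist6.png

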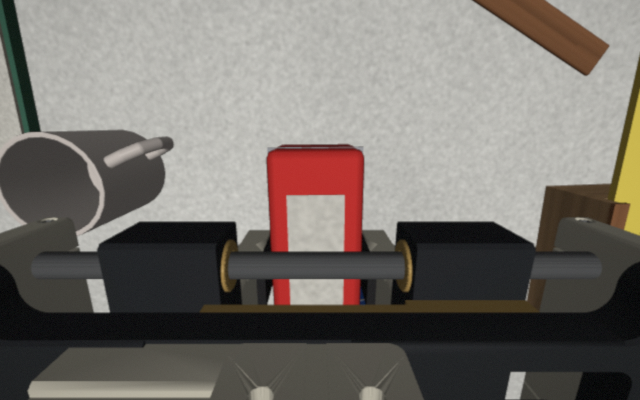

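View pics/side6.png

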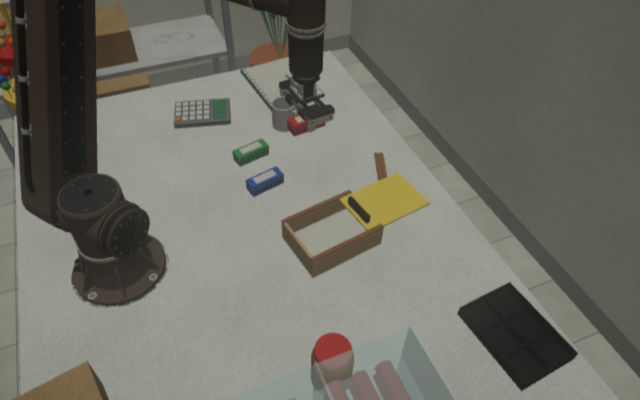

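Emit:
carry_out:
  series:
    - [[0,20,8,0,0,0],[0,55,20,-0.4,0,0],[0,95,35,-0.8,0,0],[0,135,50,-1.2,0,0],[0,175,65,-1.6,0,0],[0,215,80,-2,0,0],[0,255,95,-2.2,0,0],[0,290,108,-2.2,0,0],[0,313,117,-2.2,0,0],[0,323,120,-2.2,0,0]]

```text
clock: 11.98
tool_pos: [0.5267, -0.1276, 0.138]
orientation: [-8.9, 89.9, -179.4]
force: [0.6, -0.1, -1.3]
opening: 0.0436
```

Emit:
carry_out:
  series:
    - [[0,0,0,0,0,0],[0,0,0,0,0,0]]

```text
clock: 12.22
tool_pos: [0.5282, -0.1255, 0.1384]
orientation: [-11.9, 90.0, 177.6]
force: [0.9, 0.1, -1.8]
opening: 0.0438
```

```bash
python3 - <<'E'
from h import *
from plant import *
o=get_obs();print(o["force"],o["tool_pos"],o["opening"],toC(o["tool_pos"]))
t=toW(-.018,0,.0175);print(delta(o,t,189.5))
for n in("wrist","side"):
    s=snapshot(n);cv2.imwrite(f"pics/{n}7.png",s["color"][:,:,::-1]);pickle.dump(s,open(f"pics/{n}7.pkl","wb"))
E
```

```text
[ 0.93854602  0.06508168 -1.75610378] [ 0.5282354  -0.12552786  0.13838661] 0.04383049676529268 [-0.01793818  0.00043881]
(array([120.9,   0.4,   0. ]), array([0.06, 0.01, 0.  ]))
```

View pics/wrist7.png

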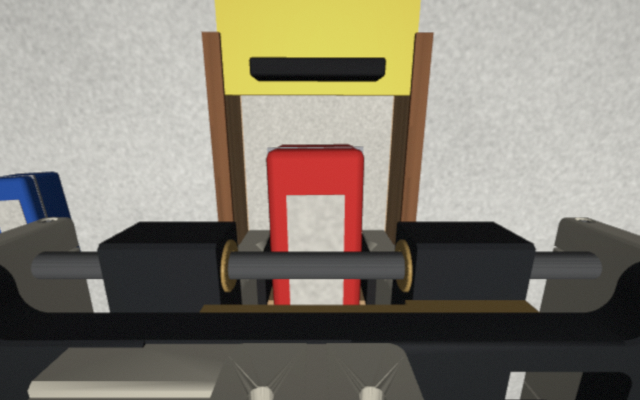

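View pics/side7.png

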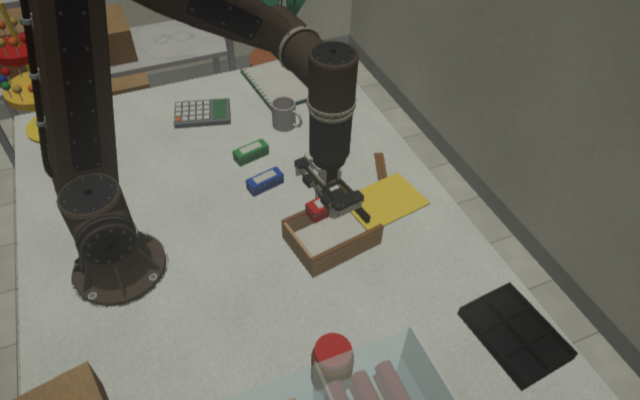

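Emit:
carry_out:
  series:
    - [[15,0,0,0,0,0],[35,0,0,0,0,0],[55,0,0,0,0,0],[75,0,0,0,0,0],[93,0,0,0,0,0],[105,0,0,0,0,0],[112,0,0,0,0,0],[115,0,0,0,0,0],[115,0,0,0,0,0]]

```text
clock: 13.45
tool_pos: [0.5284, -0.1259, 0.0237]
orientation: [163.5, 90.0, -6.9]
force: [0.6, -0.9, -0.9]
opening: 0.044
```

Emit:
carry_out:
  series:
    - [[1,0,0,0,0,0],[2,0,0,0,0,0],[3,0,0,0,0,0],[4,0,0,0,0,0],[5,0,0,0,0,0],[6,0,0,0,0,0],[6,0,0,0,0,0]]

```text
clock: 14.32
tool_pos: [0.5281, -0.126, 0.0175]
orientation: [-3.4, 90.0, -173.8]
force: [-0.3, 0.3, -1.9]
opening: 0.0438
```

Emit:
carry_out:
  series:
    - [[0.5,0,0,0,0,0],[1,0,0,0,0,0],[1,0,0,0,0,0],[1,0,0,0,0,0]]

```text
clock: 14.82
tool_pos: [0.5282, -0.126, 0.0166]
orientation: [164.1, 90.0, -6.3]
force: [0.7, 0.7, -0.6]
opening: 0.0439
```

Emit:
carry_out:
  series:
    - [[0.5,0,0,0,0,0],[1,0,0,0,0,0],[1,0,0,0,0,0]]

```text
clock: 15.2
tool_pos: [0.5282, -0.126, 0.0165]
orientation: [152.3, 90.0, -18.2]
force: [-5.0, 0.8, 10.3]
opening: 0.0436
```

Emit:
carry_out:
  series:
    - [[0,0,0,0,0,0],[0,0,0,0,0,0],[0,0,0,0,0,0],[0,0,0,0,0,0],[0,0,0,0,0,0],[0,0,0,0,0,0],[0,0,0,0,0,0]]
  hand: -0.4

```text
clock: 16.08
tool_pos: [0.5282, -0.1259, 0.0156]
orientation: [124.6, 90.0, -45.9]
force: [-0.7, 0.1, 0.4]
opening: 0.0616
```

Emit:
carry_out:
  series:
    - [[-10,0,0,0,0,0],[-30,0,0,0,0,0],[-55,0,0,0,0,0],[-85,0,0,0,0,0],[-120,0,0,0,0,0],[-130,0,0,0,0,0],[-130,0,0,0,0,0]]

```text
clock: 16.95
tool_pos: [0.5285, -0.1259, 0.1465]
orientation: [-179.1, 89.9, 10.4]
force: [0.6, 0.4, 0.5]
opening: 0.0614
```

```bash
python3 - <<'E'
from h import *
from plant import *
o=get_obs();print(o["force"],o["tool_pos"],o["opening"],toC(o["tool_pos"]))
t=toW(.115,0,.147);print(delta(o,t,189.5))
for n in("wrist","side"):
    s=snapshot(n);cv2.imwrite(f"pics/{n}8.png",s["color"][:,:,::-1]);pickle.dump(s,open(f"pics/{n}8.pkl","wb"))
E
```

```text
[0.64221402 0.3720649  0.54944252] [ 0.52847409 -0.12586873  0.14647596] 0.06139765900329365 [-1.77590249e-02  6.32233821e-05]
(array([  -0.3,    0.2, -132.8]), array([ 0.04, -0.11,  0.  ]))
```

View pics/wrist8.png

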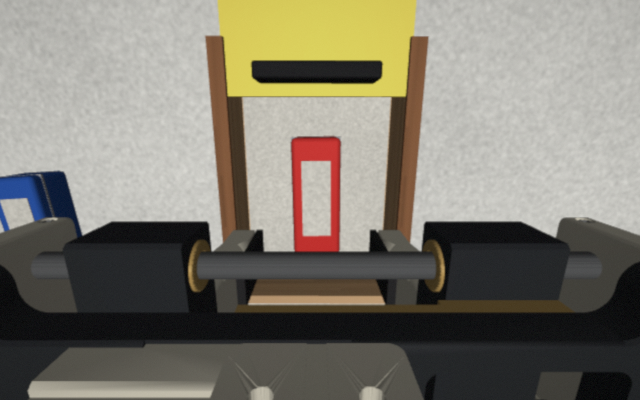

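View pics/side8.png

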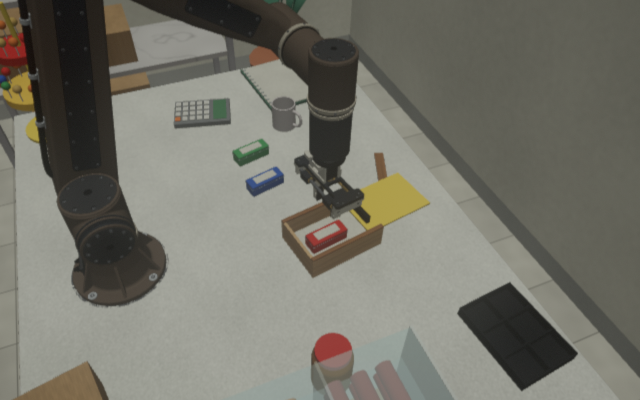

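Emit:
carry_out:
  series:
    - [[0,0,-30,0,0,0],[0,0,-70,0,0,0],[0,0,-110,0,0,0],[0,0,-133,0,0,0],[0,0,-133,0,0,0],[25,0,-133,0,0,0],[50,0,-133,0,0,0],[65,0,-133,0,0,0],[70,0,-133,0,0,0],[70,0,-133,0,0,0]]
  hand: 1

```text
clock: 18.3
tool_pos: [0.6593, -0.104, 0.0757]
orientation: [53.7, 90.0, -116.7]
force: [0.4, -0.0, 0.6]
opening: 0.0002
```

```bash
python3 - <<'E'
from h import *
from plant import *
o=get_obs();print(o["force"],o["tool_pos"],o["opening"],toC(o["tool_pos"]))
t=toW(-.0695,0,.0755);print(delta(o,t,189.5))
for n in("side",):
    s=snapshot(n);cv2.imwrite(f"pics/{n}9.png",s["color"][:,:,::-1])
E
```

```text
[ 0.37718469 -0.00170316  0.59140723] [ 0.65934246 -0.1040035   0.07570248] 0.00021714533372193468 [1.14923365e-01 2.90771598e-05]
(array([ 2.000e-01, -1.000e-01,  1.844e+02]), array([ 0.05,  0.01, -0.01]))
```

View pics/side9.png

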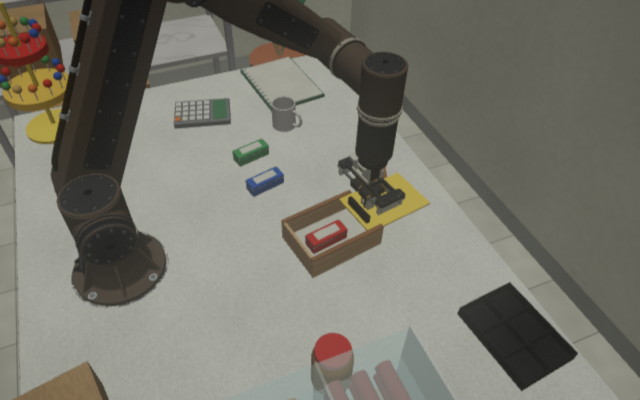

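Fingers are behind the ridge. I'll pull the cover shut.

Emit:
carry_out:
  series:
    - [[0,0,8,0,0,0],[0,0,18,0,0,0],[0,0,34,0,0,0],[0,0,52,0,0,0],[0,0,70,0,0,0],[0,0,88,0,0,0],[0,0,106,0,0,0],[0,0,124,0,0,0],[0,0,140,0,0,0],[0,0,152,0,0,0]]

```text
clock: 19.6
tool_pos: [0.5087, -0.1293, 0.076]
orientation: [171.4, 90.0, 0.9]
force: [2.8, 1.3, 2.0]
opening: 0.0004
```

Emit:
carry_out:
  series:
    - [[0,0,10,0,0,0],[0,0,18,0,0,0],[0,0,24,0,0,0],[0,0,28,0,0,0],[0,0,30,0,0,0],[0,0,31,0,0,0],[0,0,31,0,0,0]]

```text
clock: 20.48
tool_pos: [0.481, -0.1339, 0.0756]
orientation: [173.7, 89.8, 3.3]
force: [8.8, 0.6, -3.2]
opening: 0.0002
```

Emit:
carry_out:
  series:
    - [[0,0,1,0,0,0],[0,0,2,0,0,0],[0,0,3,0,0,0],[0,0,3,0,0,0]]

```text
clock: 20.98
tool_pos: [0.481, -0.1339, 0.076]
orientation: [175.2, 89.5, 4.8]
force: [15.8, 1.2, -10.6]
opening: 0.0001
```

Emit:
carry_out:
  series:
    - [[0,0,-6,0,0,0],[0,0,-14,0,0,0],[-30,0,-14,0,0,0],[-80,0,-14,0,0,0],[-140,0,-14,0,0,0],[-150,-60,-14,0,0,0],[-150,-120,-14,0,0,0],[-150,-180,-14,0,0,0],[-150,-220,-14,0,0,0],[-150,-220,-14,0,0,0]]

```text
clock: 22.22
tool_pos: [0.4523, 0.0863, 0.2252]
orientation: [12.8, 89.9, -157.4]
force: [0.6, -0.3, 0.1]
opening: 0.0004
```

```bash
python3 - <<'E'
from h import *
from plant import *
o=get_obs();print(o["force"],o["tool_pos"],o["qvel"].round(1))
for n in("top","side"):
    s=snapshot(n);cv2.imwrite(f"pics/{n}10.png",s["color"][:,:,::-1]);pickle.dump(s,open(f"pics/{n}10.pkl","wb"))
    if n=="top":
        for k,m,r,z in(("yellow",hsvm(s,(25,150,80),(33,255,255)),(310,390,150,250),.064),("ridge",hsvm(s,(0,0,0),(180,255,50)),(330,375,215,238),.09)):
            q=rect(s,big(m,r),z);print(k,q,toC(q[:2]/1000))
    im=s["color"][:,:,::-1]
    cr=im[140:260,230:390] if n=="top" else im[135:280,225:390]
    cv2.imwrite(f"pics/{n}10c.png",cv2.resize(cr,None,fx=4,fy=4,interpolation=cv2.INTER_NEAREST))
E
```

```text
[ 0.58146082 -0.32171935  0.07485592] [0.45232831 0.08634381 0.22522933] [-2.9  0.  -0.2  0.3 -0.2  2.5]
yellow [ 548.9 -123.3  206.5  138.3    9.4] [ 0.00281071 -0.00077452]
ridge [ 461.  -136.5   86.2    8.4  -80.4] [-0.08606242  0.00071419]
```

View pics/top10c.png

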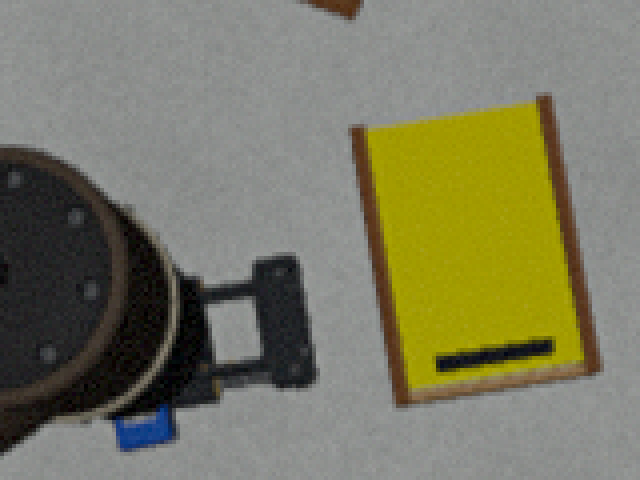

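View pics/side10.png

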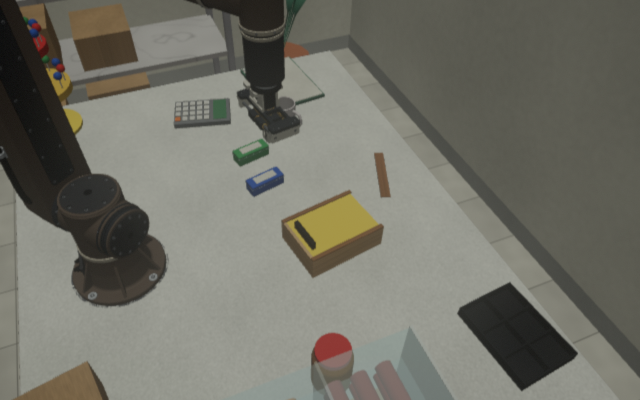

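View pics/side10c.png

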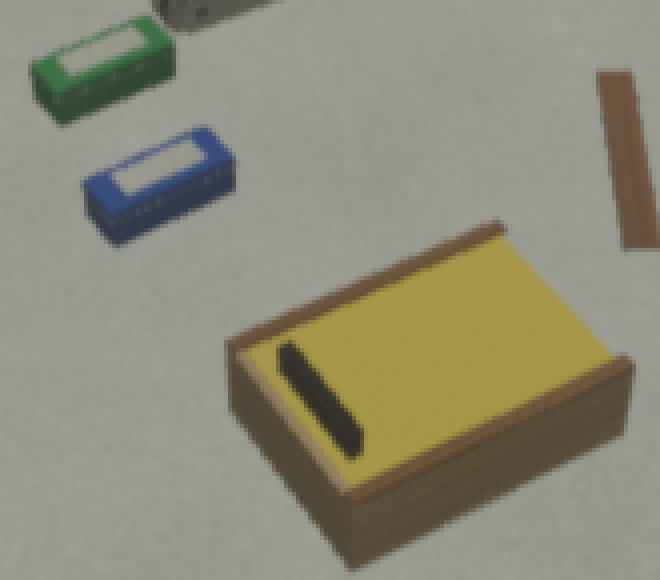

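The cover is shut against the near wall with no gap, and the ridge is at x ≈ -86 mm in the case frame. I'll let the arm settle, then hand in.

Emit:
carry_out:
  series:
    - [[0,0,0,0,0,0],[0,0,0,0,0,0],[0,0,0,0,0,0]]

```text
clock: 22.7
tool_pos: [0.4533, 0.0839, 0.2255]
orientation: [27.9, 90.0, -142.7]
force: [0.1, -0.7, 0.5]
opening: 0.0007
```

```bash
python3 - <<'E'
from plant import *
print(get_obs()["force"]); print(close_job())
E
```

```text
[ 0.10599179 -0.65071839  0.49108966]
the job is handed in; nothing more can be done
None
```

I slid the cover back to its far stop, set the red tin down flat on the case floor, let it go, and slid the cover shut. The job is handed in at about 23 s of the 70 s allowed; it gave no verdict.

**Cover:** the push force rose to about 14 N on opening and 16 N on closing, so it met a stop both ways. In the last top view the ridge sits at x = -86 mm in the case frame (-85 mm is fully shut), and no gap shows at the near wall.

**Red tin:** I lowered it until the floor pushed back at about 10 N. After release, the wrist and side views showed it flat and centred in the case. The closed cover hid it at the end, so I could not check it again.

**Bystanders:** in the last side view the green and blue tins look unmoved and the jar stands upright. The mug was mostly hidden behind the gripper there, but it stood upright in the side view before the cover was shut, and the arm kept clear of it.

**Disagreements:**
- The cover's outline centre measured +2.8 mm in the case frame, while the ridge measured about 1 mm short of its shut position.
- Finger positions at the two stops gave about 167 mm of travel, not 170 mm.
- I put both down to calibration and pixel size (about 3 mm per pixel), since the stop force and the closed gap agree that it is shut.

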